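# Test-spin a bobbin on the pickup winder

### The arm

A 6-joint arm with a two-finger parallel gripper is mounted at the origin on the work surface. World frame = base frame: x ahead of the robot, y to its left, z up, the work surface at z = 0. Lengths are in m, angles in rad, forces in N, time in s.
With the tool pointing down it reaches from about 0.3 to 0.825 m from the base axis. Payload 5.4 kg.
Tool frame: the origin (TCP) lies at the very end of the fingers, on their centre line; the grasp point (between the pads) lies 19 mm behind it; z points along the fingers, x is the direction in which the jaws open and shut, and the axes are right-handed (so a half turn about z gives the same grasp; the last joint's range is limited). The gripper opens to 92 mm and grips with 3 to 60 N. Pads are 20 mm wide; open, the fingers measure 128 mm over their backs; the gripper's body (75 mm by 189 mm) begins 69 mm behind the grasp point.
Start: joints at [-1.48, 0.158, 1.597, -0, 1.386, -0.21], TCP at [0.17, -0.549, 0.215] pointing down, gripper open.
Joint ranges: [-2.91, 2.91], [-0.94, 2.29], [0.18, 2.7], [-1.29, 4.43], [0.17, 2.64], [-3, 3]. Speed limits (rad/s): [2.57, 2.57, 3.14, 3.14, 3.14, 3.14].

### API

Orientations are given as a unit quaternion [w, x, y, z].
In Python, from station import * gives the robot as it stands. The module is installed in compiled form; this text tells all that it offers.
- The arm moves only by the tool step_arm, never from a script. Its arguments are lists of equal length, an entry for each row: "travel": the shift along the tool's x, y, z in units of 40 mm (1.0 is 40 mm), a list of three; "dr": the turn, a rotation vector about the tool's x, y, z in units of 6 degrees (1.0 is 6 degrees), a list of three; "fingers": the finger opening in mm, from 0 to 91.9. In form: {"travel": [[tx, ty, tz], ...], "dr": [[rx, ry, rz], ...], "fingers": [fingers, ...]}. A call has 1 to 20 rows; each row shifts and turns the commanded pose from where the row before left it, along the tool's axes as they then stand; what a row does not reach is not made up. A row lasts 1/12 s, in which the tool goes at most 41.7 mm and 7.16 degrees, less where a joint would pass 70% of its speed; a pose out of reach is approached as far as the arm can. A call is refused whole if a number of a shift passes 1 or a number of a turn 1, either way. A call with a gripper value outside its range is refused whole. The fingers move at their own pace and stop on an object; "force" is the grip in N (left out, the last holds). Time passes only in rows, so rows that do not move let the fingers close. It gives the time, the measured TCP pose, the force and the opening at its end, in the units of the state.
- get_obs(): the state, without advancing time (a new reading comes with each control period).
- capture(name): name is "side" or "top"; returns a dict with "color" (480x640x3 uint8, red, green, blue), "fov_y" (degrees; the focal length in pixels is half the picture's height over the tangent of half this angle, whatever the lens; pixels are square), "cx", "cy" (the principal point, pixels), "k1" (the pictures are not rectified: a ray, as slopes to the right and down, at radius r is drawn at 1 + k1 r^2 times it, then the intrinsics apply), "xyz" and "orientation" of the camera in the world. Camera axes: x right, y up, looking along -z (the intrinsics and any distortion apply to the point x, -y, -z); pixel columns grow to the right and rows downward; lengths in m; the calibration is good to about 2 mm. A picture is of the moment at which its call begins. There is no depth.
- hand_in(): hands the job in, once; it reports no verdict.
Trained networks look in the newest picture that a camera, given by its name, has taken for a name from the list of things; names that differ only in an ending like _2 or _b are one class to them, and where a whole thing is asked for, a point or a joint stands for the part that bears it (a point fixed in the world has none). Each returns a list of dicts, best first, with "score" (0 to 1); they miss things now and then, are a little off and sometimes report something else, mostly with a low value. They report only what shows in the picture. A call takes as long as a camera call.
- find_in(camera, target): "extent" ([left, top, width, height] in pixels, round what is visible of it).
The state is a dict: "time": time; "joints": joint angles; "qvel": joint speeds; "effort": joint torques, N m; "eef_pos": TCP position; "orientation": TCP orientation; "wrist_force": force on the tool from outside, world axes, zero at the start; "torque": the same for the moment, N m; "width": finger opening in m.
Only numpy, scipy, OpenCV 4.12 (cv2) and the standard library are available. Lean on these libraries where they do the work, as an engineer would, in place of code of your own. Each camera call takes 0.05 s, during which the arm holds its last target. There are 200 camera calls.

### The job

Give the new bobbin on the guitar-pickup winder a test spin before it is wired: first, with the run dial still at stop, set the round speed knob to 6 on its 0-to-10 scale and let go of it. Then turn the bar-handled run dial clockwise from stop, past its first and second notches into the third (full speed), and keep holding it there against its return spring: the job finishes while you are still holding the dial. The speed knob must still stand at 6, and the spool, bottle, tin and screwdriver lying around the winder must be left where they are.

Things in the scene. Friction and masses are not known exactly. Their poses are not given: they have to be found in the camera images.
- winder: Pickup winder, fixed: low grey chassis, wooden end cheeks, level aluminium deck; 224 (x) by 426 mm (y), deck 60 mm above the bench. Origin: centre of its underside, at bench height. -x is the operator's front, +y its left. Winding head on the left of the deck (y above +40 mm, to 70 mm over the deck), both rotary controls on the right; counter box 20 mm high at the right rear (x above 60 mm)
- speed_knob_grip (a point): On the vertical axis of the speed knob, 20 mm above the deck. Round black knob, 38 mm across, over a 49 mm skirt 7 mm high; top 30 mm above the deck. It lies at x = -30, y = -50 mm on the winder. This frame turns with the knob: x along its pointer line, z up
- speed_knob (a joint): Speed knob angle, rad, clockwise from above; 0 at mark 0, 4.712 at mark 10: 0.471 a mark, 2.827 at mark 6. Eleven ticks on the deck around it, those of 0, 5 and 10 longer; 5 lies towards winder +x, 6 is the next tick clockwise. No notches; light friction (0.035 N m), stays where it is left; stops at 0 and 10. Starts between 2.7 and 5 on the scale
- run_dial_grip (a point): On the vertical axis of the run dial, 20 mm above the deck. Black dial: 58 mm round skirt, 6 mm high, with an upright flat-sided bar handle 54 mm long, 14 mm thick, top 32 mm above the deck. It lies at x = -30, y = -155 mm on the winder, 105 mm right of the speed knob. This frame turns with the dial: x along the bar to its pointer end, y across the bar, z up
- run_dial (a joint): Run dial angle, rad, clockwise from above: 0 at stop (pointer 36 deg left of winder +x), notches at 0.42, 0.84 and 1.26 (third, full; 36 deg right), hard stop 1.31. Deck ticks with 0, 1, 2, 3 dots mark the four. A spring returns it to stop from anywhere when let go: up to 0.2 N m to turn it, about 0.15 to hold it in the third notch; each notch is felt as a click
- wire_spool_mid (a point): Bystander: spool, 60 mm in diameter, 40 mm high, standing on the bench; point at its middle
- glue_bottle_mid (a point): Bystander: white bottle, 48 mm in diameter, 110 mm high, standing on the bench; point at its middle
- bobbin_tin_mid (a point): Bystander: open steel tin, 64 mm in diameter, 45 mm high, standing on the bench; point at its middle
- screwdriver: Bystander: screwdriver with wooden handle, 170 mm long, lying on the bench before the winder; origin under its middle, x axis along it

How it is judged:
By the outcome, as a careful person would: the job done as asked, in the order asked, and still so for the second after the job is handed in, while the arm keeps its last pose, push and grip.
It also fails if it takes over 48 s, if anything falls off the work surface, if the arm or the gripper's body presses on something with over 40 N, if the wrist force passes 120 N, or if a joint passes its speed limit or range.

## Working session

There is one attempt and no reset: what is moved stays moved. The work goes in short steps, Python scripts to look and compute and a tool call to move; the robot and the scene stay as the last step left them, time stands still between calls to the robot, and variables do not carry over. Pictures are saved under pics/ and viewed, about 8 in all and at most 12, crops included, and the job is handed in when it is done.

Besides the shell and the picture viewer there is one more tool, called after "Emit:" as name(argument=value, ...) on one line, values as JSON. step_arm: Moves the arm, as the interface text tells. Its arguments: {"type":"object","properties":{"travel":{"type":"array"},"dr":{"type":"array"},"fingers":{"type":"array"},"force":{"type":"number"}},"required":["travel","dr","fingers"]}

```bash
mkdir -p pics; cat > h.py <<'E'
from station import *
import numpy as np, cv2
from scipy.spatial.transform import Rotation as R
def rot(q): return R.from_quat([q[1],q[2],q[3],q[0]])
def f_of(c): return 240/np.tan(np.radians(c["fov_y"])/2)
def proj(c,P):
    p=rot(c["orientation"]).inv().apply(np.atleast_2d(P)-c["xyz"])
    s=np.c_[p[:,0]/-p[:,2],-p[:,1]/-p[:,2]]
    s=s*(1+c["k1"]*(s**2).sum(1,keepdims=True))
    return s*f_of(c)+[c["cx"],c["cy"]]
def unproj(c,uv,z):
    d=(np.atleast_2d(uv)-[c["cx"],c["cy"]])/f_of(c); s=d.copy()
    for _ in range(20): s=d/(1+c["k1"]*(s**2).sum(1,keepdims=True))
    r=rot(c["orientation"]).apply(np.c_[s[:,0],-s[:,1],-np.ones(len(s))])
    return c["xyz"]+r*((z-c["xyz"][2])/r[:,2])[:,None]
E
python3 - <<'E'
from h import *
import json
for n in ["top","side"]:
    c=capture(n); cv2.imwrite(f"pics/{n}0.png",c["color"][:,:,::-1])
    print(n,{k:v for k,v in c.items() if k!="color"})
    for t in ["winder","speed_knob","run_dial","speed_knob_grip","wire_spool_mid","glue_bottle_mid","bobbin_tin_mid","screwdriver"]:
        print(t,[(np.round(d["extent"]),round(d["score"],2)) for d in find_in(n,t)[:2]])
print(get_obs())
E
```

```text
top {'fov_y': 49.54561348263761, 'cx': 330.6428310124318, 'cy': 226.40319001599013, 'k1': -0.13089898610676756, 'xyz': array([0.44688439, 0.06023342, 0.99112775]), 'orientation': array([ 0.70825571,  0.05659615, -0.06408756, -0.70075924])}
winder [(array([176., 156., 258., 173.]), 0.9)]
speed_knob [(array([320., 236.,  26.,  27.]), 0.77)]
run_dial [(array([376., 219.,  32.,  32.]), 0.89)]
speed_knob_grip [(array([317., 237.,  32.,  26.]), 0.9), (array([422., 185.,  32.,  34.]), 0.25)]
wire_spool_mid [(array([293., 128.,  29.,  39.]), 0.58)]
glue_bottle_mid [(array([192., 143.,  34.,  35.]), 0.65)]
bobbin_tin_mid [(array([422., 184.,  34.,  37.]), 0.95), (array([376., 220.,  30.,  30.]), 0.17)]
screwdriver [(array([222., 339.,  91.,  17.]), 0.96)]
side {'fov_y': 56.96844102167229, 'cx': 318.3137101973284, 'cy': 247.55681486632508, 'k1': -0.012426255952092496, 'xyz': array([0.19422222, 0.42500091, 0.54891576]), 'orientation': array([-0.36658362, -0.16363126,  0.3716303 ,  0.83709748])}
winder [(array([153., 182., 269., 242.]), 0.64)]
speed_knob [(array([320., 234.,  29.,  33.]), 0.78)]
[... 346 characters left out ...]
., 344.,  80.,  98.]), 0.72)]
{'time': 0.9, 'joints': array([-1.48009986e+00,  1.58393201e-01,  1.59698635e+00, -5.41548364e-06,
        1.38618710e+00, -2.10087965e-01]), 'qvel': array([-0.00119465, -0.00047538,  0.00027261, -0.0006919 ,  0.0005155 ,
       -0.00106606]), 'effort': array([ 8.23772625e-04, -3.85573232e+01, -3.22366977e+01,  7.01060984e-02,
        3.05893819e-02,  2.30461730e-06]), 'eef_pos': array([ 0.17033915, -0.54918362,  0.21461182]), 'orientation': array([ 1.14947300e-05,  8.05068463e-01, -5.93181903e-01,  6.63989823e-06]), 'wrist_force': array([-0.36472561,  0.03065779,  0.20995727]), 'torque': array([0.00802433, 0.03951868, 0.01701833]), 'width': 0.09209795669279087}
```

View pics/top0.png

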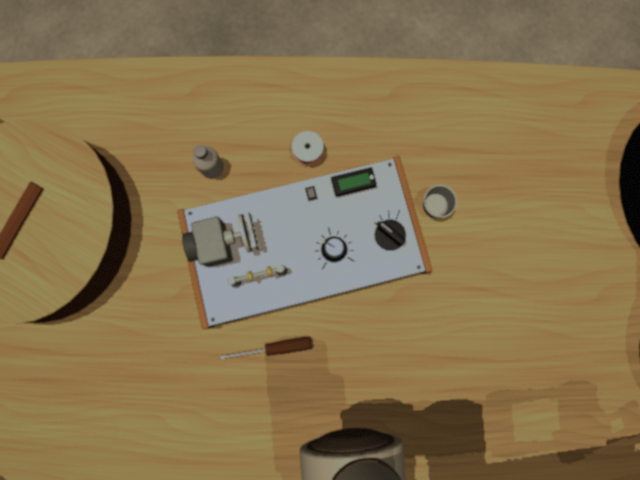

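View pics/side0.png

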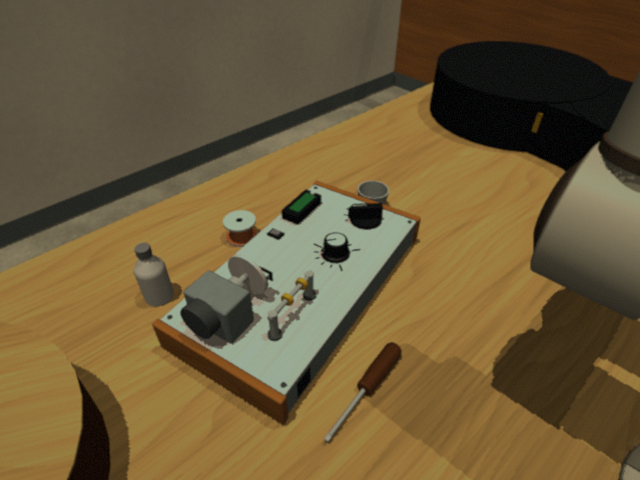

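Top view: the winder is yawed slightly, with its corners near (180,210), (397,158), (430,270) and (205,327). The speed knob is at (334,249), with its pointer up-left. The run dial is at (390,235), and the tin at (439,202) is near the winder's right end. The side view agrees with this.

```bash
cat > fit.py <<'E'
from h import *
from scipy.optimize import least_squares
T=capture("top");S=capture("side")
L=[]
for c,n in ((T,"top"),(S,"side")):
    for t,p in (("speed_knob",[-.03,-.05,.078]),("run_dial",[-.03,-.155,.075])):
        d=find_in(n,t)[0]["extent"]; L.append((c,p,[d[0]+d[2]/2,d[1]+d[3]/2]))
for p,uv in (([.112,.213,.062],(180,210)),([.112,-.213,.062],(398,157)),([-.112,-.213,.062],(430,270)),([-.112,.213,.062],(205,327))): L.append((T,p,uv))
for p,uv in (([.112,.213,.062],(158,322)),([.112,-.213,.062],(317,182)),([-.112,-.213,.062],(420,218)),([-.112,.213,.062],(289,391))): L.append((S,p,uv))
def W(x,p): return np.array([x[0],x[1],0])+R.from_euler("z",x[2]).apply(p)
def res(x): return np.concatenate([proj(c,W(x,p))[0]-uv for c,p,uv in L])
s=least_squares(res,[.42,0.05,.2],loss="soft_l1")
x=s.x; print(x,np.degrees(x[2])); print(res(x).reshape(-1,2).round(1))
for n,p in (("knob",[-.03,-.05,.08]),("dial",[-.03,-.155,.08])): print(n,W(x,p))
np.save("w.npy",x)
# rectified picture at z=.085, 0.25mm... aligned with winder: up=+x, left=+y
def rect(c,z,cen=(-.03,-.1),half=(.075,.1),ppm=3500):
    h,w=int(2*half[0]*ppm),int(2*half[1]*ppm)
    v,u=np.mgrid[:h,:w]; P=np.c_[(cen[0]+half[0]-v/ppm).ravel(),(cen[1]+half[1]-u/ppm).ravel(),np.full(h*w,z)]
    m=proj(c,W(x,P)).astype(np.float32).reshape(h,w,2)
    return cv2.remap(c["color"][:,:,::-1].copy(),m[...,0],m[...,1],cv2.INTER_CUBIC)
E
python3 - <<'E'
from fit import *
a=rect(T,.09); b=rect(S,.09)
cv2.imwrite("pics/r.png",np.r_[cv2.resize(a,(400,300)),cv2.resize(b,(400,300))])
print(a.shape)
cv2.imwrite("pics/r.png",cv2.resize(a,(800,600)))
E
```

```text
[0.58037423 0.10086282 0.26132929] 14.97306560650734
[[-0.5 -2.1]
 [87.  -9.3]
 [ 3.4 -5.3]
 [ 2.3 -3.7]
 [-3.9  0.6]
 [ 1.3 -1.7]
 [ 2.9  1.4]
 [-3.3  3.7]
 [-6.6  1. ]
 [-0.3 -3.4]
 [ 2.5 -2.3]
 [-6.2 12.7]]
knob [0.56431106 0.0448095  0.08      ]
dial [ 0.59143937 -0.05662547  0.08      ]
(525, 700, 3)
```

View pics/r.png

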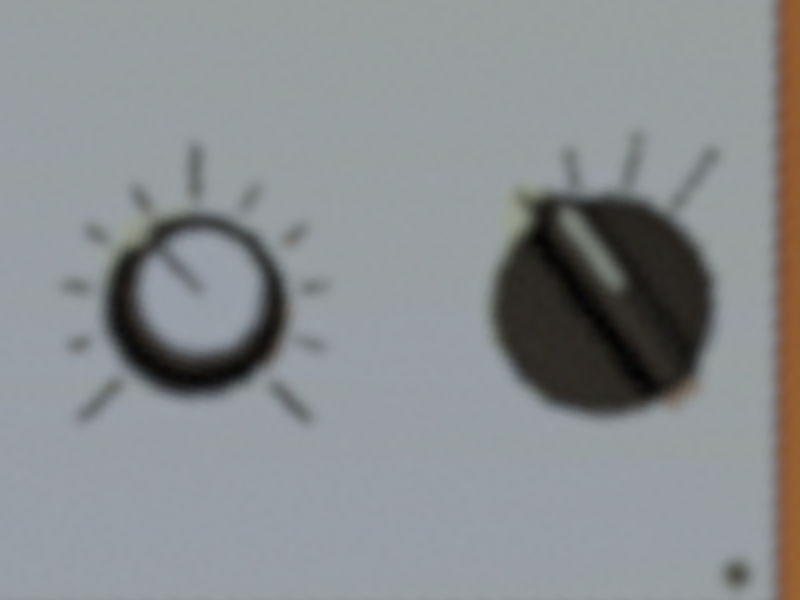

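```bash
python3 - <<'E'
from fit import *
b=rect(S,.09)
cv2.imwrite("pics/r2.png",cv2.resize(b,(800,600)))
E
```

```text
[0.58072051 0.09980298 0.26345697] 15.094972433727067
[[ 0.1 -1.5]
 [ 0.3 -1.3]
 [ 3.8 -6.8]
 [ 1.7 -3.9]
 [-3.4  0.6]
 [ 1.7 -2.1]
 [ 3.5  0.9]
 [-2.5  3.8]
 [-6.   0.7]
 [-0.3 -3.7]
 [ 2.5 -2.7]
 [-5.3 12. ]]
knob [0.56477664 0.04371561 0.08      ]
dial [ 0.59212071 -0.05766142  0.08      ]
```

View pics/r2.png

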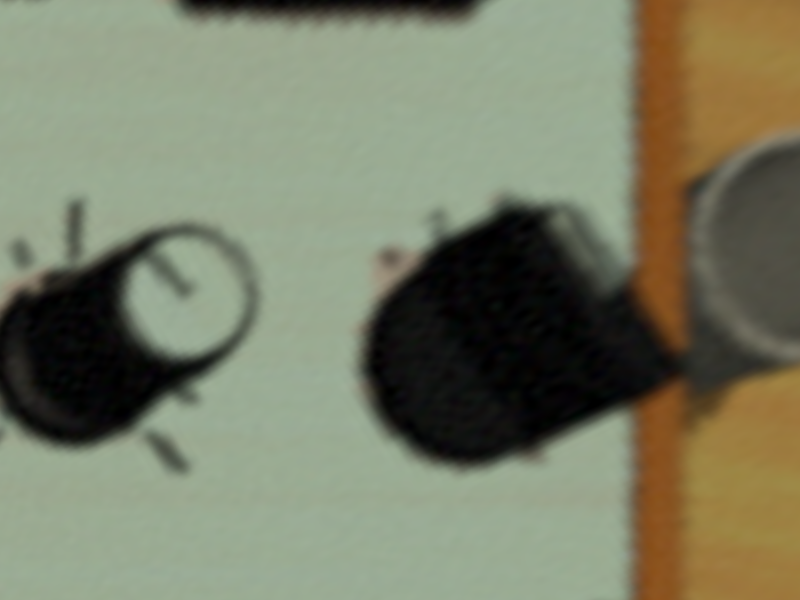

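The side view puts the knob top at (188,293) in the rectified picture, within about 3 mm of the top-view estimate. So the knob is at about (0.566, 0.046) and the dial at about (0.593, -0.055). The pointer is near mark 3.45, so it needs about 69° clockwise.

Emit:
step_arm(travel=[[-0.564, -0.692, 0], [-0.564, -0.692, 0], [-0.564, -0.692, 0], [-0.564, -0.692, 0], [-0.564, -0.692, 0], [-0.564, -0.692, 0], [-0.564, -0.692, 0], [-0.564, -0.692, 0], [-0.564, -0.692, 0], [-0.564, -0.692, 0], [-0.564, -0.692, 0], [-0.564, -0.692, 0], [-0.564, -0.692, 0], [-0.564, -0.692, 0], [-0.564, -0.692, 0], [-0.564, -0.692, 0], [-0.564, -0.692, 0], [-0.564, -0.692, 0], [-0.564, -0.692, 0], [-0.564, -0.692, 0]], dr=[[0, 0, 0], [0, 0, 0], [0, 0, 0], [0, 0, 0], [0, 0, 0], [0, 0, 0], [0, 0, 0], [0, 0, 0], [0, 0, 0], [0, 0, 0], [0, 0, 0], [0, 0, 0], [0, 0, 0], [0, 0, 0], [0, 0, 0], [0, 0, 0], [0, 0, 0], [0, 0, 0], [0, 0, 0], [0, 0, 0]], fingers=[65, 65, 65, 65, 65, 65, 65, 65, 65, 65, 65, 65, 65, 65, 65, 65, 65, 65, 65, 65])

```text
time: 3.17
eef_pos: [0.5662, 0.0476, 0.2147]
orientation: [-0.0, 0.805, -0.593, 0.0]
wrist_force: [0.3, -1.4, 0.5]
width: 0.0651
```

Emit:
step_arm(travel=[[0, 0, 0.2], [0, 0, 0.2], [0, 0, 0.2], [0, 0, 0.2], [0, 0, 0.2], [0, 0, 0.2], [0, 0, 0.2], [0, 0, 0.2], [0, 0, 0.2], [0, 0, 0.2], [0, 0, 0], [0, 0, 0], [0, 0, 0]], dr=[[0, 0, -1], [0, 0, -1], [0, 0, -1], [0, 0, -1], [0, 0, -1], [0, 0, -1], [0, 0, -1], [0, 0, -1], [0, 0, -1], [0, 0, -1], [0, 0, -1], [0, 0, -1], [0, 0, 0]], fingers=[65, 65, 65, 65, 65, 65, 65, 65, 65, 65, 65, 65, 65])

```text
time: 4.25
eef_pos: [0.5653, 0.0458, 0.1344]
orientation: [-0.0, 1.0, -0.005, -0.0]
wrist_force: [0.3, 0.6, 0.0]
width: 0.0647
```

```bash
python3 - <<'E'
from h import *
S=capture("side");T=capture("top")
def crop(c,p,r=60):
    u,v=proj(c,p)[0].astype(int); return cv2.resize(c["color"][v-r:v+r,u-r:u+r,::-1],(400,400),interpolation=cv2.INTER_CUBIC),(u,v)
a,p=crop(S,[.566,.046,.1]);b,q=crop(T,[.566,.046,.1]);print(p,q)
cv2.imwrite("pics/c1.png",np.hstack([a,b]))
E
```

```text
(np.int64(335), np.int64(233)) (np.int64(333), np.int64(246))
```

View pics/c1.png

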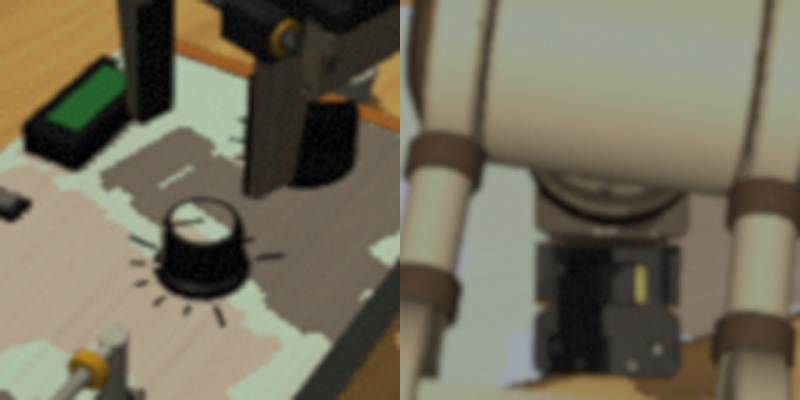

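The side crop shows the fingertips astride the knob at (150,120) and (265,195), and the knob top at (205,215). It is centred to about 2 mm. Now I'll descend and grip.

Emit:
step_arm(travel=[[0, 0, 0.27], [0, 0, 0.27], [0, 0, 0.27], [0, 0, 0.27], [0, 0, 0.27], [0, 0, 0.27], [0, 0, 0], [0, 0, 0], [0, 0, 0], [0, 0, 0], [0, 0, 0], [0, 0, 0], [0, 0, 0], [0, 0, 0]], dr=[[0, 0, 0], [0, 0, 0], [0, 0, 0], [0, 0, 0], [0, 0, 0], [0, 0, 0], [0, 0, 0], [0, 0, 0], [0, 0, 0], [0, 0, 0], [0, 0, 0], [0, 0, 0], [0, 0, 0], [0, 0, 0]], fingers=[60, 60, 60, 60, 60, 60, 60, 30, 30, 30, 30, 30, 30, 30], force=12)

```text
time: 5.52
eef_pos: [0.5667, 0.0457, 0.0707]
orientation: [0.0, 1.0, -0.007, 0.002]
wrist_force: [3.8, 0.5, -0.1]
width: 0.0373
```

Emit:
step_arm(travel=[[0.03, 0, 0], [0, 0, 0], [0, 0, 0], [0, 0, 0], [0, 0, 0], [0, 0, 0], [0, 0, 0], [0, 0, 0], [0, 0, 0], [0, 0, 0], [0, 0, 0], [0, 0, 0], [0, 0, 0], [0, 0, 0], [0, 0, 0]], dr=[[0, 0, 0], [0, 0, 0.95], [0, 0, 0.95], [0, 0, 0.95], [0, 0, 0.95], [0, 0, 0.95], [0, 0, 0.95], [0, 0, 0.95], [0, 0, 0.95], [0, 0, 0.95], [0, 0, 0.95], [0, 0, 0.95], [0, 0, 0.95], [0, 0, 0], [0, 0, 0]], fingers=[30, 30, 30, 30, 30, 30, 30, 30, 30, 30, 30, 30, 30, 30, 30])

```text
time: 6.77
eef_pos: [0.5671, 0.0455, 0.0706]
orientation: [-0.0, 0.824, -0.566, 0.0]
wrist_force: [0.4, -0.9, 5.6]
width: 0.0375
```

Emit:
step_arm(travel=[[0, 0, 0], [0, 0, 0], [0, 0, 0], [0, 0, 0], [0, 0, -0.4], [0, 0, -0.4], [0, 0, -0.4], [0, 0, -0.4], [0, 0, -0.4], [0, 0, 0], [0, 0, 0]], dr=[[0, 0, 0], [0, 0, 0], [0, 0, 0], [0, 0, 0], [0, 0, 0], [0, 0, 0], [0, 0, 0], [0, 0, 0], [0, 0, 0], [0, 0, 0], [0, 0, 0]], fingers=[60, 60, 60, 60, 60, 60, 60, 60, 60, 60, 60])

```text
time: 7.68
eef_pos: [0.567, 0.0458, 0.1501]
orientation: [-0.0, 0.823, -0.567, 0.001]
wrist_force: [0.1, -0.3, -0.4]
width: 0.0598
```

```bash
python3 - <<'E'
from fit import *
b=rect(S,.09,cen=(-.03,-.05),half=(.045,.06))
cv2.imwrite("pics/k1.png",cv2.resize(b,(800,600)))
E
```

```text
Traceback (most recent call last):
  File "fit.py", line 7, in <module>
    d=find_in(n,t)[0]["extent"]; L.append((c,p,[d[0]+d[2]/2,d[1]+d[3]/2]))
      ~~~~~~~~~~~~^^^
IndexError: list index out of range
```

```bash
cat > rect.py <<'E'
from h import *
x=np.load("w.npy") # fit2
kx=np.array([.5665,.0458])
def rectk(c,z,half=.05,ppm=6000,cen=None):
    cen=kx if cen is None else np.array(cen)
    n=int(2*half*ppm); v,u=np.mgrid[:n,:n]; r=R.from_euler("z",x[2])
    P=r.apply(np.c_[(half-v/ppm).ravel(),(half-u/ppm).ravel(),np.zeros(n*n)])+[cen[0],cen[1],z]
    m=proj(c,P).astype(np.float32).reshape(n,n,2)
    return cv2.remap(c["color"][:,:,::-1].copy(),m[...,0],m[...,1],cv2.INTER_CUBIC)
E
python3 - <<'E'
from rect import *
S=capture("side")
cv2.imwrite("pics/k1.png",cv2.resize(rectk(S,.09),(600,600)))
E
```

```text
(no output)
```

View pics/k1.png

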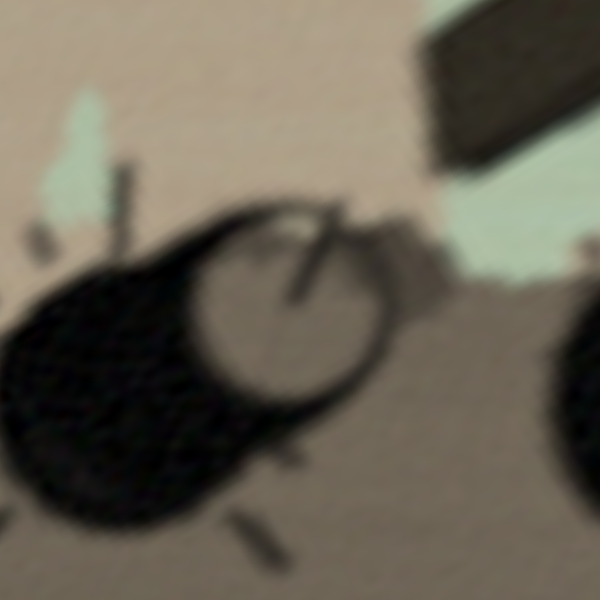

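Side view: the pointer runs from (293,302) to (338,205), about 25° past the mark-5 direction against the 27° wanted. I'll swing aside for an unobstructed top look.

Emit:
step_arm(travel=[[0.7, 0.27, 0], [0.7, 0.27, 0], [0.7, 0.27, 0], [0.7, 0.27, 0], [0.7, 0.27, 0], [0.7, 0.27, 0], [0.7, 0.27, 0], [0.7, 0.27, 0], [0, 0, 0]], dr=[[0, 0, 0], [0, 0, 0], [0, 0, 0], [0, 0, 0], [0, 0, 0], [0, 0, 0], [0, 0, 0], [0, 0, 0], [0, 0, 0]], fingers=[60, 60, 60, 60, 60, 60, 60, 60, 60])

```text
time: 8.68
eef_pos: [0.5649, -0.1993, 0.1491]
orientation: [0.001, 0.822, -0.569, 0.0]
wrist_force: [-0.1, -1.1, 0.0]
width: 0.0598
```

```bash
python3 - <<'E'
from rect import *
T=capture("top");S=capture("side")
np.savez("ts.npz",T=T["color"],S=S["color"])
a=rectk(T,.09);b=rectk(T,.06)
cv2.imwrite("pics/k2.png",np.hstack([cv2.resize(i,(400,400)) for i in (a,b)]))
cv2.imwrite("pics/k2.png",cv2.resize(rectk(T,.075,half=.04,ppm=7500),(600,600)))
E
```

```text
(no output)
```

View pics/k2.png

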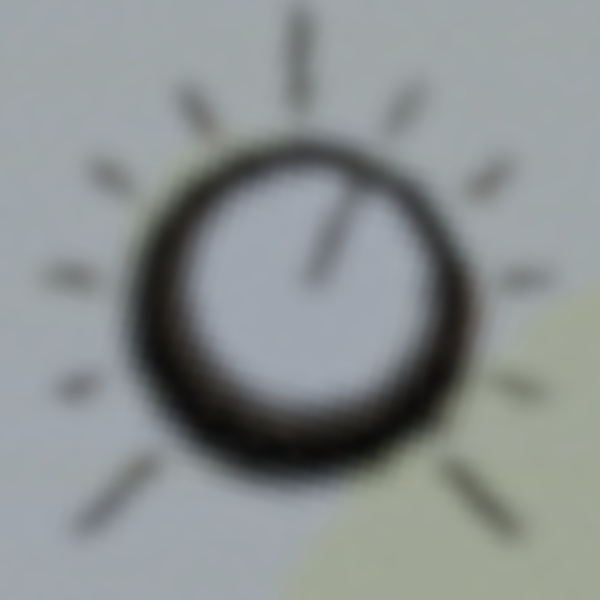

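Top view: the pointer runs from (312,285) to (362,180), about 25.5°. Tick 5 is vertical at x=300. I'll do a numeric line fit on the same frames.

```bash
cat > ang.py <<'E'
from rect import *
def ray(g,c,r0,r1,a0,a1):
    # best angle (deg cw from up) of dark radial line through centre c
    A=np.arange(a0,a1,.25);rr=np.arange(r0,r1,.5)
    U=c[0]+np.outer(np.sin(np.radians(A)),rr);V=c[1]-np.outer(np.cos(np.radians(A)),rr)
    s=cv2.remap(g,U.astype(np.float32),V.astype(np.float32),cv2.INTER_CUBIC).mean(1)
    w=np.clip(np.percentile(s,60)-s,0,None)**2; return (w*A).sum()/w.sum()
def go(c,off9,n):
    z9=cv2.cvtColor(rectk(c,.09,half=.04,ppm=7500),cv2.COLOR_BGR2GRAY).astype(np.float32)
    # knob-top centre: bright disc centroid
    m=cv2.inRange(z9,float(np.percentile(z9,40)),255)
    z6=cv2.cvtColor(rectk(c,.06,half=.04,ppm=7500),cv2.COLOR_BGR2GRAY).astype(np.float32)
    return z9,z6
E
python3 - <<'E'
from ang import *
T=capture("top");d=np.load("ts.npz");T["color"]=d["T"]
z9,z6=go(T,0,"t")
# top disc: circle fit
from scipy.optimize import minimize
def edge(p):  # maximise inside-outside contrast at radius
    t=np.linspace(0,2*np.pi,180)
    f=lambda r:cv2.remap(z9,(p[0]+r*np.cos(t)).astype(np.float32),(p[1]+r*np.sin(t)).astype(np.float32),cv2.INTER_LINEAR)
    return (f(p[2]+12)-f(p[2]-12)).mean()
o=minimize(edge,[310,285,120],method="Nelder-Mead");c=o.x;print("disc",c)
for k in (-6,0,6): print(k,ray(z9,(c[0]+k,c[1]),35,95,10,42),ray(z9,(c[0],c[1]+k),35,95,10,42))
# tick angles about unknown centre: fit centre so the ticks are spaced 27 deg
from scipy.optimize import least_squares
def f(p):
    r=[]
    for m in (0,1,2,3,4,5,6,7,8,9,10):
        e=(m-5)*27+p[2]; r.append(ray(z6,p[:2],205,245,e-11,e+11)-e)
    return np.array(r)
s=minimize(lambda p:(f(p)**2).sum(),[300,300,0],method="Nelder-Mead",options=dict(initial_simplex=[[300,300,0],[306,300,0],[300,306,0],[300,300,2]]))
print(s.x,f(s.x).round(1))
E
```

```text
disc [302.91955406 303.88556403 117.35049904]
-6 28.87459197752833 26.469039484931567
0 24.238432368344327 24.238432368344327
6 19.629214150299607 22.076543338238544
[3.04401051e+02 3.01326944e+02 2.62611435e-01] [ 0.1 -0.2  0.2 -0.1  0.2 -0.1 -0.3  0.5 -0.2  0.  -0. ]
```

```bash
python3 - <<'E'
from ang import *
T=capture("top");d=np.load("ts.npz");T["color"]=d["T"]
S=capture("side");S["color"]=d["S"]
for c,n in((T,"T"),(S,"S")):
    z9,_=go(c,0,0)
    C=np.array([303,304]);
    for a0 in (22,26,30):
        a=np.radians(a0);ax=np.array([np.sin(a),-np.cos(a)]);pr=np.array([np.cos(a),np.sin(a)])
        R_=np.arange(25,90,2.);k=np.arange(-30,30,.5)
        P=C+R_[:,None,None]*ax+k[None,:,None]*pr
        s=cv2.remap(z9,P[...,0].astype(np.float32),P[...,1].astype(np.float32),cv2.INTER_CUBIC)
        b=np.median(s,1,keepdims=True);w=np.clip(b-5-s,0,None)**2
        m=(w*k).sum(1)/(w.sum(1)+1e-9);q=np.polyfit(R_,m,1)
        print(n,a0,"line angle",a0+np.degrees(np.arctan(q[0])),"offset px at centre",q[1],m.round(1)[::5])
E
```

```text
T 22 line angle 23.912053800490888 offset px at centre 0.18877168996497268 [0.9 1.5 2.  1.9 1.9 2.3 3.5]
T 26 line angle 24.10325840186245 offset px at centre 0.002433040599136272 [-1.  -1.  -1.2 -1.9 -2.5 -2.8 -2.3]
T 30 line angle 24.293104208769904 offset px at centre -0.18286462308836682 [-2.8 -3.5 -4.6 -5.7 -6.9 -7.9 -8.2]
S 22 line angle 25.61865253010991 offset px at centre -11.52478024811109 [-10.2  -9.1  -8.9  -7.9  -7.7  -6.6  -6.1]
S 26 line angle 25.45600679950662 offset px at centre -11.360408642391743 [-11.9 -11.6 -11.9 -11.8 -12.1 -11.9 -12.3]
S 30 line angle 25.36780664626822 offset px at centre -11.30089058022508 [-13.6 -14.1 -15.  -15.7 -16.6 -17.2 -18.4]
```

The pointer stands about 24° past mark 5 (mark ≈5.9), so I'll regrip and add about 2.8°.

Emit:
step_arm(travel=[[-0.7, -0.27, 0], [-0.7, -0.27, 0], [-0.7, -0.27, 0], [-0.7, -0.27, 0], [-0.7, -0.27, 0], [-0.7, -0.27, 0], [-0.7, -0.27, 0], [-0.7, -0.27, 0], [0, 0, 0], [0, 0, 0.4], [0, 0, 0.4], [0, 0, 0.4], [0, 0, 0.4], [0, 0, 0.4], [0, 0, 0], [0, 0, 0]], dr=[[0, 0, 0], [0, 0, 0], [0, 0, 0], [0, 0, 0], [0, 0, 0], [0, 0, 0], [0, 0, 0], [0, 0, 0], [0, 0, 0], [0, 0, 0], [0, 0, 0], [0, 0, 0], [0, 0, 0], [0, 0, 0], [0, 0, 0], [0, 0, 0]], fingers=[60, 60, 60, 60, 60, 60, 60, 60, 60, 60, 60, 60, 60, 60, 60, 60])

```text
time: 10.27
eef_pos: [0.5656, 0.0463, 0.0691]
orientation: [0.001, 0.824, -0.567, -0.001]
wrist_force: [-0.5, 0.6, 0.1]
width: 0.0599
```

Emit:
step_arm(travel=[[0, 0, 0], [0, 0, 0], [0, 0, 0], [0, 0, 0], [0, 0, 0], [0, 0, 0], [0, 0, 0], [0, 0, 0], [0, 0, 0], [0, 0, 0]], dr=[[0, 0, 0], [0, 0, 0], [0, 0, 0], [0, 0, 0], [0, 0, 0], [0, 0, 0], [0, 0, 0.23], [0, 0, 0.23], [0, 0, 0], [0, 0, 0]], fingers=[30, 30, 30, 30, 30, 30, 30, 30, 30, 30])

```text
time: 11.1
eef_pos: [0.5675, 0.0456, 0.0709]
orientation: [-0.0, 0.809, -0.588, 0.001]
wrist_force: [0.1, -1.1, 5.4]
width: 0.0378
```

Emit:
step_arm(travel=[[0, 0, 0], [0, 0, 0], [0, 0, 0], [0, 0, 0], [0, 0, -0.4], [0, 0, -0.4], [0, 0, -0.4], [0, 0, -0.4], [0, 0, -0.4], [0.7, 0.27, 0], [0.7, 0.27, 0], [0.7, 0.27, 0], [0.7, 0.27, 0], [0.7, 0.27, 0], [0.7, 0.27, 0], [0.7, 0.27, 0], [0, 0, 0]], dr=[[0, 0, 0], [0, 0, 0], [0, 0, 0], [0, 0, 0], [0, 0, 0], [0, 0, 0], [0, 0, 0], [0, 0, 0], [0, 0, 0], [0, 0, 0], [0, 0, 0], [0, 0, 0], [0, 0, 0], [0, 0, 0], [0, 0, 0], [0, 0, 0], [0, 0, 0]], fingers=[60, 60, 60, 60, 60, 60, 60, 60, 60, 60, 60, 60, 60, 60, 60, 60, 60])

```text
time: 12.52
eef_pos: [0.555, -0.1689, 0.1497]
orientation: [0.001, 0.808, -0.589, 0.001]
wrist_force: [0.7, 0.7, -0.1]
width: 0.0602
```

```bash
cat > ptr.py <<'E'
from ang import *
T=capture("top");S=capture("side")
for c,n in((T,"T"),(S,"S")):
    z9,_=go(c,0,0)
    C=np.array([303,304])
    for a0 in (22,26,30):
        a=np.radians(a0);ax=np.array([np.sin(a),-np.cos(a)]);pr=np.array([np.cos(a),np.sin(a)])
        R_=np.arange(25,90,2.);k=np.arange(-30,30,.5)
        P=C+R_[:,None,None]*ax+k[None,:,None]*pr
        s=cv2.remap(z9,P[...,0].astype(np.float32),P[...,1].astype(np.float32),cv2.INTER_CUBIC)
        b=np.median(s,1,keepdims=True);w=np.clip(b-5-s,0,None)**2
        m=(w*k).sum(1)/(w.sum(1)+1e-9);q=np.polyfit(R_,m,1)
        print(n,a0,a0+np.degrees(np.arctan(q[0])),q[1])
# dial
g=T; e=[.593,-.0555]
cv2.imwrite("pics/d1.png",cv2.resize(rectk(T,.092,half=.05,cen=e),(500,500)))
E
python3 ptr.py
```

```text
T 22 27.3635941281295 -0.8350528201861545
T 26 27.351030245612044 -0.8463838866740417
T 30 27.263372056204698 -0.7713498480162749
S 22 28.54085833587708 -12.972380650121558
S 26 28.303555965594384 -12.692995057036912
S 30 28.012019638931122 -12.432117764865627
```

View pics/d1.png

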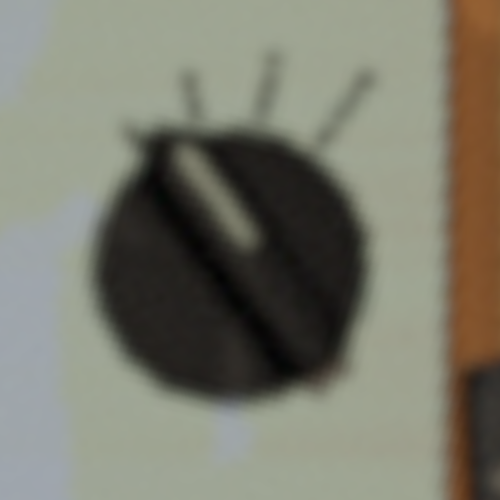

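The knob now reads 27.05° from mark 5, which is mark 6.0. The dial crop shows the bar from (165,145) to (325,370), on the expected axis at about (0.593, -0.0555), still at stop. Moving over the dial with the jaws across the bar.

Emit:
step_arm(travel=[[0, 0, 0], [0, 0, 0], [0, 0, 0], [0, 0, 0], [0, 0, 0], [0, 0, 0], [-0.21, -0.56, 0], [-0.21, -0.56, 0], [-0.21, -0.56, 0], [-0.21, -0.56, 0], [-0.21, -0.56, 0], [0, 0, 0.5], [0, 0, 0.4], [0, 0, 0], [0, 0, 0], [0, 0, 0]], dr=[[0, 0, -0.92], [0, 0, -0.92], [0, 0, -0.92], [0, 0, -0.92], [0, 0, -0.92], [0, 0, -0.93], [0, 0, 0], [0, 0, 0], [0, 0, 0], [0, 0, 0], [0, 0, 0], [0, 0, 0], [0, 0, 0], [0, 0, 0], [0, 0, 0], [0, 0, 0]], fingers=[50, 50, 50, 50, 50, 50, 50, 50, 50, 50, 50, 50, 50, 50, 50, 50])

```text
time: 13.95
eef_pos: [0.5932, -0.0499, 0.1146]
orientation: [-0.0, 0.943, -0.331, 0.0]
wrist_force: [-0.3, -0.5, -0.8]
width: 0.05
```

Emit:
step_arm(travel=[[0.09, 0.11, 0], [0, 0, 0], [0, 0, 0.28], [0, 0, 0.28], [0, 0, 0.28], [0, 0, 0.28], [0, 0, 0], [0, 0, 0]], dr=[[0, 0, 0], [0, 0, 0], [0, 0, 0], [0, 0, 0], [0, 0, 0], [0, 0, 0], [0, 0, 0], [0, 0, 0]], fingers=[50, 50, 50, 50, 50, 50, 50, 50])

```text
time: 14.62
eef_pos: [0.5923, -0.0559, 0.0676]
orientation: [0.0, 0.943, -0.332, -0.001]
wrist_force: [-0.1, -0.3, -0.2]
width: 0.05
```

Emit:
step_arm(travel=[[0, 0, 0], [0, 0, 0], [0, 0, 0], [0, 0, 0], [0, 0, 0], [0, 0, 0], [0, 0, 0], [0, 0, 0]], dr=[[0, 0, 0], [0, 0, 0], [0, 0, 0], [0, 0, 0], [0, 0, 0], [0, 0, 0], [0, 0, 0], [0, 0, 0]], fingers=[8, 8, 8, 8, 8, 8, 8, 8], force=35)

```text
time: 15.28
eef_pos: [0.5934, -0.0564, 0.0691]
orientation: [0.0, 0.943, -0.332, 0.001]
wrist_force: [3.1, -1.6, -2.5]
width: 0.0136
```

Emit:
step_arm(travel=[[0.025, 0, 0], [0, 0, 0], [0, 0, 0], [0, 0, 0], [0, 0, 0], [0, 0, 0], [0, 0, 0], [0, 0, 0], [0, 0, 0], [0, 0, 0], [0, 0, 0], [0, 0, 0], [0, 0, 0], [0, 0, 0], [0, 0, 0], [0, 0, 0], [0, 0, 0], [0, 0, 0], [0, 0, 0]], dr=[[0, 0, 0], [0, 0, 0.76], [0, 0, 0.76], [0, 0, 0.76], [0, 0, 0.76], [0, 0, 0.76], [0, 0, 0.76], [0, 0, 0.76], [0, 0, 0.76], [0, 0, 0.76], [0, 0, 0.76], [0, 0, 0.76], [0, 0, 0.76], [0, 0, 0.76], [0, 0, 0.76], [0, 0, 0.76], [0, 0, 0.76], [0, 0, 0], [0, 0, 0]], fingers=[8, 8, 8, 8, 8, 8, 8, 8, 8, 8, 8, 8, 8, 8, 8, 8, 8, 8, 8])

```text
time: 16.87
eef_pos: [0.5934, -0.0561, 0.0691]
orientation: [-0.0, -0.562, 0.827, 0.001]
wrist_force: [-1.3, 2.9, 1.6]
width: 0.0135
```

```bash
python3 - <<'E'
from rect import *
S=capture("side");o=get_obs();q=o["orientation"]
v=rot(q).apply([1,0,0]);print(np.degrees(np.arctan2(v[1],v[0])),o["torque"],o["wrist_force"],o["eef_pos"],o["joints"])
u,w=proj(S,[.58,-.01,.08])[0].astype(int)
cv2.imwrite("pics/s9.png",cv2.resize(S["color"][w-60:w+60,u-80:u+80,::-1],(800,600),interpolation=cv2.INTER_CUBIC))
E
```

```text
-111.55987998402425 [0.61007259 0.22247087 0.1523706 ] [-0.91431905  2.47346542  1.98621605] [ 0.5933777  -0.05604303  0.06906829] [-2.97124985e-01  3.62516364e-01  1.65544872e+00  8.16443683e-04
  1.12482342e+00  1.64960923e+00]
```

View pics/s9.png

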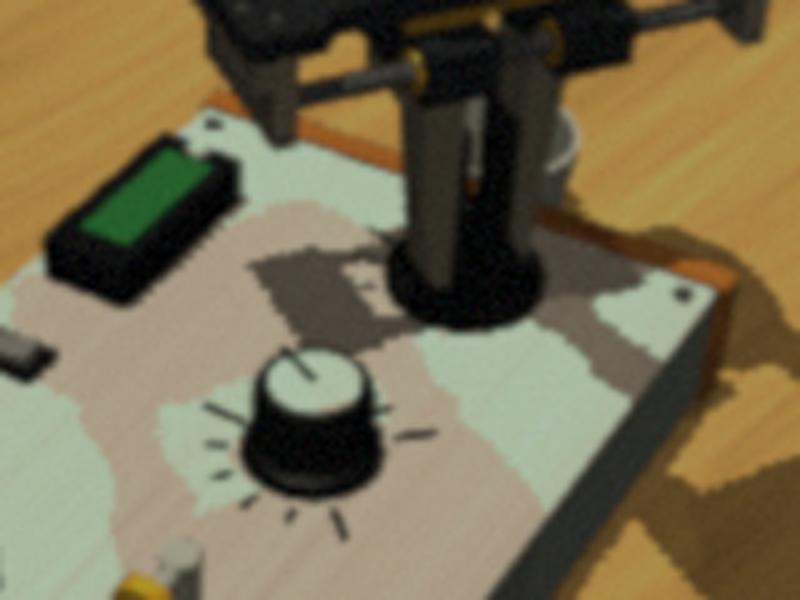

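The side view shows the knob pointer at (300,365), still in line for 6, with the dial gripped. The tool has turned 72.8° and holds 0.152 N·m, which matches the third-notch holding torque. I'll probe slightly further to make sure it is seated.

Emit:
step_arm(travel=[[0, 0, 0], [0, 0, 0], [0, 0, 0], [0, 0, 0], [0, 0, 0], [0, 0, 0]], dr=[[0, 0, 0.08], [0, 0, 0], [0, 0, 0], [0, 0, 0], [0, 0, 0], [0, 0, 0]], fingers=[8, 8, 8, 8, 8, 8])

```text
time: 17.42
eef_pos: [0.5934, -0.0561, 0.069]
orientation: [-0.0, -0.558, 0.83, 0.001]
wrist_force: [-3.4, 4.8, 3.4]
width: 0.0135
```

```bash
python3 - <<'E'
from ang import *
S=capture("side");o=get_obs();q=o["orientation"]
v=rot(q).apply([1,0,0]);print(np.degrees(np.arctan2(v[1],v[0])),o["torque"],o["wrist_force"],o["width"])
z9,_=go(S,0,0);C=np.array([303,304]);a0=26
a=np.radians(a0);ax=np.array([np.sin(a),-np.cos(a)]);pr=np.array([np.cos(a),np.sin(a)])
R_=np.arange(25,90,2.);k=np.arange(-30,30,.5);P=C+R_[:,None,None]*ax+k[None,:,None]*pr
s=cv2.remap(z9,P[...,0].astype(np.float32),P[...,1].astype(np.float32),cv2.INTER_CUBIC)
b=np.median(s,1,keepdims=True);w=np.clip(b-5-s,0,None)**2
m=(w*k).sum(1)/(w.sum(1)+1e-9);print("side knob",a0+np.degrees(np.arctan(np.polyfit(R_,m,1)[0])))
E
```

```text
-112.1519601626259 [0.98393415 0.44548929 0.16564095] [-3.06393882  4.88675483  3.07812217] 0.013510351487459018
side knob 28.046941385647056
```

```bash
python3 -c "
from station import *
print(hand_in()); o=get_obs(); print(o['time'],o['torque'],o['eef_pos'])"
```

```text
the job is handed in; nothing more can be done
None
the job is handed in; nothing more can be done
```

I set the speed knob to 6 and let go of it, then turned the run dial clockwise into the third notch. I handed the job in at about 17.5 s, with the gripper still holding the dial there.

- **Speed knob:** the first turn stopped at about 5.9, so I gripped it again and added 2.8°. The top camera then put the pointer 27.05° past mark 5, and mark 6 is at 27.0°. The uncorrected side-camera reading was about 1° higher. It changed only from 28.3° to 28.0° after the dial was turned, so the knob did not move.
- **Run dial:** the tool turned about 73.3° (1.28 rad) with the bar gripped. The third notch is at 1.26 rad and the hard stop at 1.31. The holding torque of 0.15 to 0.17 N·m matches the value given for the third notch. I judged the notch from angle and torque, because the gripper hid the dial pointer.
- **Bystanders:** I did not locate the spool, bottle, tin and screwdriver again afterwards. The fingers stayed above the bench-level items, and the wrist readings I took showed no unexpected contact.

One check failed: the network misplaced the run dial or missed a control in some frames, so I used the picture and the known layout instead. No reading could be taken after hand-in.

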